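Load the dosing rack and hold its flap at the balance point

ROBOT

A 7-joint arm with a two-finger parallel gripper is mounted at the origin on the work surface. World frame = base frame: x ahead of the robot, y to its left, z up, the work surface at z = 0. Lengths are in m, angles in rad, forces in N, time in s.
With the tool pointing down it reaches from about 0.375 to 0.925 m from the base axis. Payload 3.1 kg.
Tool frame: the origin (TCP) lies between the finger pads; the fingertips stand 19 mm ahead of it and the grasp point (between the pads) is the TCP; z points along the fingers, y is the line along which they close (so a half turn about z gives the same grasp; the last joint's range is limited). The gripper opens to 85 mm and grips with 20 to 120 N. Pads are 22 mm wide; open, the fingers measure 114 mm over their backs; the gripper's body (76 mm by 85 mm) begins 54 mm behind the grasp point. The pads swing forward as they close: fully open they stand 13 mm farther back than shut.
Start: joints at [-1.369, 0.383, 0.044, 1.598, -0.018, 1.161, -0.05], TCP at [0.192, 0.621, 0.25] pointing down, gripper open.
Joint ranges: [-2.61, 2.61], [-0.41, 2.15], [-1.48, 1.57], [0, 2.5], [-1.57, 4.71], [0.05, 1.97], [-2.85, 2.85]. Speed limits (rad/s): [2.79, 2.79, 3.14, 3.14, 3.14, 3.14, 3.14].

INTERFACE

Orientations are given as a unit quaternion [x, y, z, w].
In Python, from bench import move_ptp, movel, move_j, move_gripper, pause, inverse_kinematics, read_camera, camera_params, MotionError, sign_off, look_for, tip_of, read_time_s, read_qpos, read_joint_vel, read_effort, read_eef_pos, read_tcp_rot, read_ft_force, read_ft_torque, read_finger_gap, read_grasp_force gives the robot as it stands. Calls block until the motion is done:
- move_ptp(position, orientation): joint-space move of the TCP to a pose.
- movel(position, orientation=None, speed=0.15): straight line of the TCP; orientation=None keeps the orientation; speed is the mean speed in m/s.
- move_j(angles): joint-space move.
- move_gripper(opening, effort=None): finger opening in m; effort is the grip in N (None keeps the last); returns when the fingers have stopped.
- pause(seconds).
- inverse_kinematics(position, orientation): joint angles nearest the present ones, or None.
- read_camera(name): name is "scene" or "side" or "wrist"; returns the picture (420x560x3 uint8, red, green, blue); there is no depth.
- camera_params(name): a dict with "K" (3x3 intrinsics, pixels), "dist_coeffs" ([k1, k2, p1, p2, k3] as OpenCV has them; the pictures are not rectified), "camera_from_world" (4x4, takes a point from world to camera coordinates). Camera axes: x right, y down, z forward; pixel columns grow to the right and rows downward; lengths in m; the calibration is good to about 2 mm. A picture is of the moment at which its call begins: read the wrist's pose just before it. camera_params takes no time and is no camera call; for the wrist camera it gives the pose at the moment of the call.
A pose or a line that the arm cannot do raises MotionError and nothing moves.
- sign_off(): hands the job in; it is judged then, once.
Trained networks look in the newest picture that a camera, given by its name, has taken for a name from the list of things; names that differ only in an ending like _2 or _b are one class to them, and where a whole thing is asked for, a point or a joint stands for the part that bears it (a point fixed in the world has none). Each returns a list of dicts, best first, with "confidence" (0 to 1); they miss things now and then, are a little off and sometimes report something else, mostly with a low value. They report only what shows in the picture. A call takes as long as a camera call.
- look_for(camera, name): "at" ([column, row] in pixels, amid what is visible of it).
- tip_of(camera, name): "at" ([column, row] in pixels: a listed point, or the origin of a listed thing).
Readings, each from a call of its own:
- read_time_s(): time.
- read_qpos(): joint angles.
- read_joint_vel(): joint speeds.
- read_effort(): joint torques, N m.
- read_eef_pos(): TCP position.
- read_tcp_rot(): TCP orientation.
- read_ft_force(): force on the tool from outside, world axes, zero at the start.
- read_ft_torque(): the same for the moment, N m.
- read_finger_gap(): finger opening in m.
- read_grasp_force(): force on a finger pad.
Only numpy, scipy, OpenCV 4.12 (cv2) and the standard library are available. Lean on these libraries where they do the work, as an engineer would, in place of code of your own. Each camera call takes 0.05 s, during which the arm holds its last target. There are 200 camera calls.

TASK

Put the pink and the brown dose pod each into the rack pocket marked in its own colour, fully down and upright. Then take the rack's laid-back flap by its blue bar, swing it up to its balance point, standing straight up over its hinge, and finish while still holding it there with the fingers so that I can check the pods: it must stay still and never go over and drop towards shut. Leave everything else where it stands.

Things in the scene. Friction and masses are not known exactly. Their poses are not given: they have to be found in the camera images.
- rack: Fixed pale blue-grey rack, block 140 (x) x 180 (y) x 40 mm high. Origin under its centre; z up, x away from the robot, turned up to 0.3 rad. Round pockets, 28 mm wide, 22 deep, in its top at x -10, y +50 (pink), 0 (white, already filled), -50 (brown), with flat patches in these colours before and behind. Cheeks 10 mm thick, 100 mm high at y +-95, x 0 to 70 carry the flap's hinge.
- pocket_pink (a point): Centre of the mouth of the pink pocket, 40 mm above the table; axes as the rack's.
- pocket_brown (a point): Centre of the mouth of the brown pocket, 40 mm above the table; axes as the rack's.
- pod_pink: Loose hard plastic pod, an upright pink cylinder 24 mm in diameter and 52 mm high with a thin white band, about 30 g, standing on the table beside the rack. Origin at the centre of its underside, z up. In its pocket it stands 30 mm out of the rack.
- pod_brown: The same pod in brown, standing on the table on the other side of the rack; which side is which changes.
- pod_white: The same pod in white, already in the middle pocket. Leave alone.
- flap (a joint): Flap angle, rad: 0 shut, level over the pods towards the robot; 1.571 straight up, its balance point; 2.6 laid back on its stop away from the robot (start). Hinge almost free: below 1.571 it falls shut, above it falls back. About 300 g: frosted panel 150 mm wide, 6 thick, from 12 to 105 mm off the hinge, between two aluminium arms (10 mm wide, at y +-80) that carry the bar.
- flap_bar (a point): Middle of the blue round grip bar, 10 mm thick, along the rack's y between the arms (150 mm free), 150 mm from the hinge, with a 40 mm open gap between it and the panel. Fixed to the flap; it can turn between gripping fingers. 162 mm above the table when laid back, 235 mm when straight up. Axes turn with the flap.
- flap_hinge (a point): Middle of the hinge axis, along the rack's y, 85 mm above the table, at x = +50 mm of the rack. Axes turn with the flap.
- bottle: Closed brown plastic bottle, 60 mm wide, 125 mm high, on a clear turntable 240 mm wide to the right at the back. Origin under its centre. Leave alone.
- dosing_cup: Small clear open cup, 40 mm wide, 40 mm high, on the turntable. Origin under its centre. Leave alone.
- tin: Round steel tin, 60 mm wide, 25 mm high, on the turntable. Origin under its centre. Leave alone.
- massager: Pink hard silicone massager, a disc 72 mm wide with a knob grip, 56 mm high, standing to the left at the back. Origin under its centre. Leave alone.

How it is judged:
On the way, in this order (a step that is already met when the one before it is completed fails the run):
1. the pink and the brown pod stand in the pockets of their colours, with the flap still laid back (horizontal distance between pod_pink and pocket_pink below 0.006 m and z of pod_pink in the frame of pocket_pink below -0.017 m and angle between each of pod_pink, pod_brown's own z axis and vertical below 0.2 rad and horizontal distance between pod_brown and pocket_brown below 0.006 m and z of pod_brown in the frame of pocket_brown below -0.017 m and value of joint flap above 2.3 rad), for 0.2 s.
2. the flap is held at its balance point by the fingers (value of joint flap between 1.47 and 1.67 rad and velocity of joint flap between -0.1 and 0.1 rad/s and contact force between the fingers and flap above 0.3 N and contact force between flap and pod_pink below 0.05 N and contact force between flap and pod_brown below 0.05 N and contact force between flap and pod_white below 0.05 N), for 1 s.
At the end, for the whole second after the job is handed in: Pink and brown pods upright (0.2 rad) in the pockets of their colours: within 6 mm of the centre, underside at least 17 mm below the mouth. Flap at 1.57 +- 0.10 rad and still (under 0.1 rad/s), held by the fingers (contact over 0.3 N), no pod touching it (all of step 2 and horizontal distance between pod_pink and pocket_pink below 0.006 m and z of pod_pink in the frame of pocket_pink below -0.017 m and angle between each of pod_pink, pod_brown's own z axis and vertical below 0.2 rad and horizontal distance between pod_brown and pocket_brown below 0.006 m and z of pod_brown in the frame of pocket_brown below -0.017 m); the arm keeps its last pose, push and grip.
It fails at once if the flap goes over its balance point and drops towards shut (below 1.25 rad) (value of joint flap below 1.25 rad).
It fails at once if the white pod is disturbed (moved more than 15 mm) (distance of pod_white from where it was at the start of the episode above 0.015 m).
It fails at once if the bottle, dosing cup, tin or massager is moved by more than 30 mm (distance of any of bottle, dosing_cup, tin, massager from where it was at the start of the episode above 0.03 m).
It also fails if it takes over 67 s, if anything falls off the work surface, if the arm or the gripper's body presses on something with over 40 N, if the wrist force passes 120 N, or if a joint passes its speed limit or range.

## Working session

There is one attempt and no reset: what is moved stays moved. The work goes in short steps, each a Python script; the robot and the scene stay as the last script left them, time stands still between calls to the robot, and variables do not carry over. Pictures are saved under pics/ and viewed, at most 10 in all, crops included, and the job is handed in when it is done.

```bash
mkdir -p pics; cat > h.py <<'E'
import numpy as np, cv2
from bench import *
def snap(n,f=None):
    im=read_camera(n)
    if f: cv2.imwrite(f'pics/{f}.png',im[:,:,::-1])
    return im
def ray(cam,px):
    p=camera_params(cam);K=np.array(p['K']);T=np.array(p['camera_from_world'])
    u=cv2.undistortPoints(np.array([[px]],float),K,np.array(p['dist_coeffs']))[0,0]
    R=T[:3,:3];return -R.T@T[:3,3], R.T@np.array([u[0],u[1],1.])
def onz(cam,px,z):
    o,d=ray(cam,px);return o+d*(z-o[2])/d[2]
def proj(cam,P):
    p=camera_params(cam);T=np.array(p['camera_from_world'])
    return cv2.projectPoints(np.atleast_2d(np.array(P,float)),cv2.Rodrigues(T[:3,:3])[0],T[:3,3],np.array(p['K']),np.array(p['dist_coeffs']))[0][:,0]
def tri(l):
    A=np.zeros((3,3));b=np.zeros(3)
    for c,px in l:
        o,d=ray(c,px);d/=np.linalg.norm(d);M=np.eye(3)-np.outer(d,d);A+=M;b+=M@o
    return np.linalg.solve(A,b)
E
python3 - <<'E'
from h import *
for c in('scene','side'):
    im=snap(c,c+'0')
    T=np.array(camera_params(c)['camera_from_world']);print(c,-T[:3,:3].T@T[:3,3],T[2,:3])
    for n,z in(('pod_pink',0),('pod_brown',0),('pod_white',.018),('pocket_pink',.04),('pocket_brown',.04),('flap_hinge',.085),('flap_bar',.162),('rack',0),('massager',0),('bottle',0)):
        r=tip_of(c,n)[:2]
        print(n,[(np.round(d['at'],1).tolist(),round(d['confidence'],2),onz(c,d['at'],z).round(4).tolist()) for d in r])
E
```

```text
scene [1.09600498 0.36537277 0.9697694 ] [-0.50060868 -0.36485625 -0.78502921]
pod_pink [([445.1, 275.3], 0.63, [0.4036, 0.3382, 0.0])]
pod_brown [([242.3, 162.6], 0.51, [0.4138, -0.2733, 0.0])]
pod_white [([297.9, 212.7], 0.5, [0.4748, -0.0385, 0.018])]
pocket_pink [([314.7, 215.6], 0.8, [0.4714, 0.0088, 0.04])]
pocket_brown [([277.7, 200.5], 0.74, [0.4886, -0.0922, 0.04])]
flap_hinge [([289.3, 213.3], 0.76, [0.5323, -0.025, 0.085]), ([276.9, 201.9], 0.54, [0.5226, -0.0689, 0.085])]
flap_bar [([266.8, 238.4], 0.77, [0.6618, 0.011, 0.162])]
rack [([293.1, 220.1], 0.93, [0.4898, -0.0419, 0.0])]
massager [([402.8, 347.1], 0.95, [0.6206, 0.3421, 0.0])]
bottle []
side [ 0.33027333 -0.87543561  0.60549094] [ 0.19430149  0.83933948 -0.50769692]
pod_pink [([228.6, 194.5], 0.42, [0.412, 0.3303, 0.0])]
pod_brown [([268.2, 322.7], 0.84, [0.4281, -0.2777, 0.0]), ([227.9, 193.6], 0.22, [0.4105, 0.3376, 0.0])]
pod_white [([266.3, 248.1], 0.68, [0.4711, -0.0351, 0.018])]
pocket_pink [([261.6, 233.1], 0.83, [0.4669, 0.0046, 0.04])]
pocket_brown [([278.1, 252.6], 0.85, [0.4902, -0.0924, 0.04])]
flap_hinge [([289.0, 221.4], 0.85, [0.5335, -0.0277, 0.085])]
flap_bar [([332.7, 184.9], 0.97, [0.6547, -0.0033, 0.162])]
rack [([274.0, 252.9], 0.76, [0.4909, -0.0358, 0.0])]
massager [([229.8, 194.6], 0.69, [0.4159, 0.3286, 0.0]), ([289.9, 187.5], 0.67, [0.6235, 0.3317, 0.0])]
bottle [([405.8, 320.1], 0.72, [0.7087, -0.3393, 0.0])]
```

View pics/scene0.png

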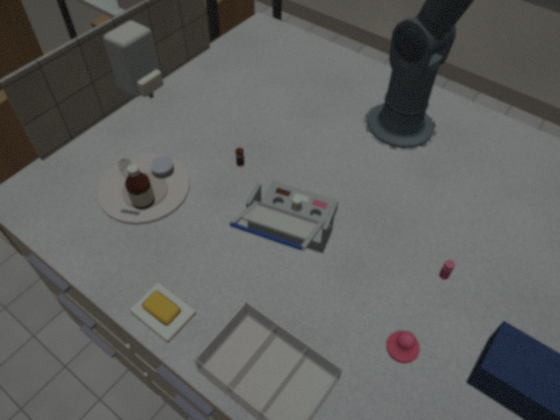

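View pics/side0.png

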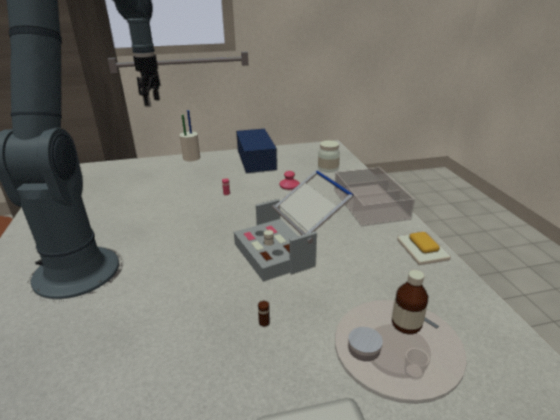

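The networks agree with both pictures: pink pod on the left (scene 445,270), brown on the right (240,157), rack in the middle with the flap laid back. Next I'll check reachability and look at the rack through the wrist camera.

```bash
cat >> h.py <<'E'
from scipy.spatial.transform import Rotation as Ro
def down(yaw): # tool y along (cos,sin)
    c,s=np.cos(yaw),np.sin(yaw)
    return Ro.from_matrix(np.array([[-s,c,0],[c,s,0],[0,0,-1.]]).T).as_quat().tolist()
def tips(cam,names,f=None):
    snap(cam,f)
    for n,z in names:
        r=tip_of(cam,n)[:2]
        print(n,[(np.round(d['at'],1).tolist(),round(d['confidence'],2),onz(cam,d['at'],z).round(4).tolist()) for d in r])
E
python3 - <<'E'
from h import *
print(read_time_s(), Ro.from_quat(read_tcp_rot()).as_matrix().round(2).tolist())
for k in (0.2,0.2+np.pi):
  for p in ([.469,.007,.25],[.408,.334,.04],[.42,-.276,.04],[.489,-.092,.06],[.66,-.006,.162],[.538,-.031,.235]):
    q=inverse_kinematics(p,down(k));print(k,p,None if q is None else np.round(q,2))
T=np.linalg.inv(np.array(camera_params('wrist')['camera_from_world']))
R=Ro.from_quat(read_tcp_rot()).as_matrix()
print('cam in tool',R.T@(T[:3,3]-np.array(read_eef_pos())),(R.T@T[:3,2]))
E
```

```text
1.1 [[-0.96, 0.3, -0.0], [0.3, 0.96, 0.0], [0.0, 0.0, -1.0]]
0.2 [0.469, 0.007, 0.25] [-0.87  0.02  0.79  2.05 -0.01  1.08  0.12]
0.2 [0.408, 0.334, 0.04] [-1.06  0.47  0.34  2.04 -0.25  0.67 -0.35]
0.2 [0.42, -0.276, 0.04] [-0.25  0.6   0.89  2.12 -0.7   0.75  1.3 ]
0.2 [0.489, -0.092, 0.06] [-0.74  0.61  1.02  2.13 -0.74  0.81  0.94]
0.2 [0.66, -0.006, 0.162] [-0.57  0.58  0.7   1.67 -0.41  1.05  0.46]
0.2 [0.538, -0.031, 0.235] [-0.77  0.25  0.86  1.91 -0.21  1.08  0.38]
3.3415926535897933 [0.469, 0.007, 0.25] None
3.3415926535897933 [0.408, 0.334, 0.04] [-0.64  0.45 -0.15  2.02  0.1   0.67  2.49]
3.3415926535897933 [0.42, -0.276, 0.04] [-0.51  1.08  1.36  2.13 -1.23  1.16 -1.45]
3.3415926535897933 [0.489, -0.092, 0.06] [-0.92  1.    1.37  2.13 -1.15  1.12 -1.89]
3.3415926535897933 [0.66, -0.006, 0.162] [-0.89  1.    1.37  1.68 -1.01  1.34 -2.28]
3.3415926535897933 [0.538, -0.031, 0.235] [-1.1   0.54  1.39  1.92 -0.58  1.18 -2.43]
cam in tool [ 0.08392147  0.00100518 -0.12209172] [-3.24991374e-01  5.25494215e-04  9.45716834e-01]
```

```bash
python3 - <<'E'
from h import *
t=read_time_s();move_ptp([.49,-.04,.30],down(.2));print(t,read_time_s())
tips('wrist',(('pocket_pink',.04),('pocket_brown',.04),('pod_white',.018),('rack',0),('flap_hinge',.085),('flap_bar',.162)),'w1')
move_ptp([.408,.334,.2],down(.2));print(read_time_s())
tips('wrist',(('pod_pink',0),),'w2')
E
```

```text
1.1 3.675
pocket_pink [([265.9, 119.1], 0.87, [0.4648, 0.0063, 0.04])]
pocket_brown [([270.5, 209.3], 0.75, [0.4876, -0.087, 0.04]), ([264.8, 120.1], 0.67, [0.4639, 0.0049, 0.04])]
pod_white [([266.1, 166.0], 0.74, [0.474, -0.0462, 0.018])]
rack [([279.1, 160.0], 0.86, [0.4872, -0.0405, 0.0])]
flap_hinge []
flap_bar [([509.8, 191.5], 0.87, [0.6557, 0.0036, 0.162])]
5.4917
pod_pink [([277.9, 175.5], 0.69, [0.4054, 0.3376, 0.0])]
```

View pics/w1.png

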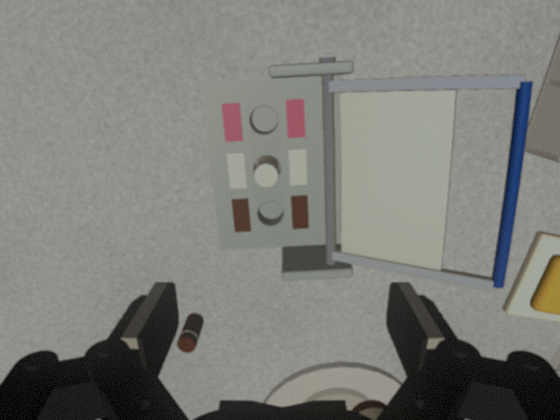

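View pics/w2.png

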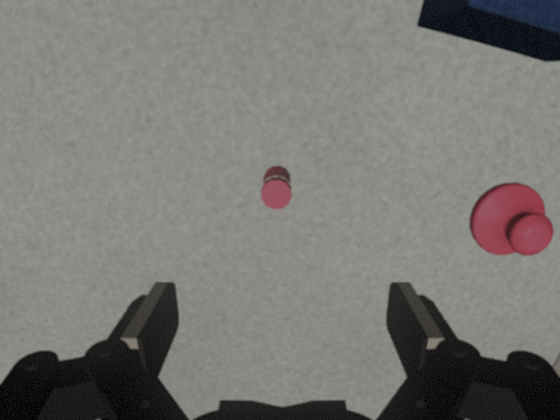

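w1 shows the rack with pink pocket about (264,119), brown about (271,212), the white pod in the middle and the bar at right; w2 shows the pink pod top at (276,194). I'll refine these positions with colour segmentation.

```bash
python3 - <<'E'
import cv2,numpy as np
im=cv2.imread('pics/w1.png')
c=cv2.resize(im[70:260,195:335],None,fx=3,fy=3,interpolation=cv2.INTER_CUBIC)
cv2.imwrite('pics/w1c.png',c)
hsv=cv2.cvtColor(im,cv2.COLOR_BGR2HSV)
m=((hsv[:,:,1]>90)).astype(np.uint8)
n,l,s,ce=cv2.connectedComponentsWithStats(m[60:260,190:330].copy())
print([(s[i].tolist(),(ce[i]+[190,60]).round(1).tolist()) for i in range(1,n) if s[i,4]>80])
im=cv2.imread('pics/w2.png');hsv=cv2.cvtColor(im,cv2.COLOR_BGR2HSV)
r=hsv[150:220,250:305];m=((r[:,:,1]>110)&(r[:,:,2]>105)).astype(np.uint8)
n,l,s,ce=cv2.connectedComponentsWithStats(m);print([(s[i].tolist(),(ce[i]+[250,150]).round(1).tolist()) for i in range(1,n) if s[i,4]>50])
E
```

```text
[([97, 40, 18, 37, 601], [295.1, 118.0]), ([33, 44, 19, 37, 580], [231.9, 121.9]), ([102, 136, 15, 32, 417], [299.4, 211.6]), ([43, 140, 17, 31, 407], [240.7, 214.6])]
[([13, 30, 27, 28, 555], [276.4, 194.0])]
```

View pics/w1c.png

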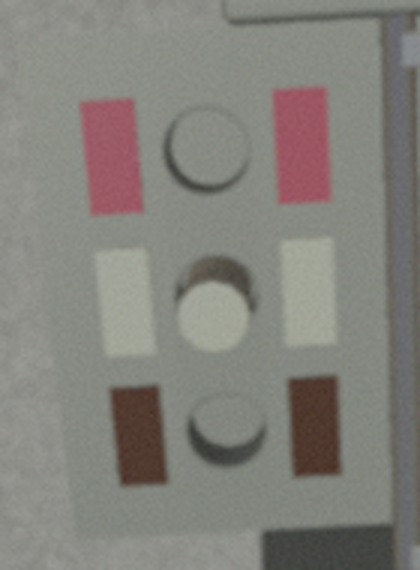

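The crop puts the pink mouth at (264,119.3) and the brown mouth at (270.7,212.3), which agrees with the patch midpoints. I'll convert these with the w1 pose and grasp the pink pod.

```bash
python3 - <<'E'
from h import *
def toolT():
    M=np.eye(4);M[:3,:3]=Ro.from_quat(read_tcp_rot()).as_matrix();M[:3,3]=read_eef_pos();return M
p=camera_params('wrist');K=np.array(p['K']);D=np.array(p['dist_coeffs'])
C=np.array(p['camera_from_world'])@toolT()   # cam_from_tool
M=np.eye(4);M[:3,:3]=Ro.from_quat(down(.2)).as_matrix();M[:3,3]=[.49,-.04,.30]
W=M@np.linalg.inv(C)
def on(px,z):
    u=cv2.undistortPoints(np.array([[px]],float),K,D)[0,0];d=W[:3,:3]@[u[0],u[1],1];o=W[:3,3];return o+d*(z-o[2])/d[2]
P=on((263.8,119.6),.04);B=on((270.4,212.7),.04);print('pink',P,'brown',B,np.linalg.norm(P-B),'yaw',np.arctan2(-(P-B)[0],(P-B)[1]))
for q in ((231.9,121.9),(295.1,118.0),(240.7,214.6),(299.4,211.6)):print(on(q,.04))
for q in ((526,85),(500,285)):print('bar',on(q,.162))
print('white top',on((195+213/3,70+316/3),.07))
pod=onz('wrist',(276.4,194.0),.052);print('pod',pod,read_eef_pos())
pod[2]=0
move_gripper(.05,40)
move_ptp([pod[0],pod[1],.10],down(.2))
movel([pod[0],pod[1],.044],speed=.1)
move_gripper(0,40);print(read_finger_gap(),read_grasp_force())
movel([pod[0],pod[1],.15],speed=.2)
print(read_finger_gap(),read_grasp_force(),read_time_s(),read_ft_force())
snap('wrist','w3');print(proj('wrist',[pod[0],pod[1],.158]))
E
```

```text
pink [0.46270992 0.00441577 0.04      ] brown [ 0.48793303 -0.09163588  0.04      ] 0.09930822733972065 yaw 0.256801359543846
[ 0.43159098 -0.00408979  0.04      ]
[0.49319286 0.01218744 0.04      ]
[ 0.45664739 -0.1002058   0.04      ]
[ 0.51852274 -0.08415777  0.04      ]
bar [0.63859332 0.07823795 0.162     ]
bar [ 0.67978132 -0.0732157   0.162     ]
white top [ 0.47540478 -0.04423138  0.07      ]
pod [0.40506659 0.33584521 0.052     ] [0.40952389 0.33244076 0.20063694]
0.023023012169022947 39.15707051753998
0.022559258255053047 39.151543378829956 8.2583 [ 0.14015876  0.93708501 -0.8361801 ]
[[284.70948304 328.73837924]]
```

View pics/w3.png

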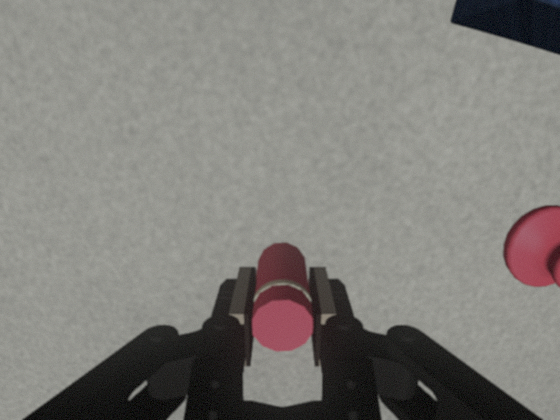

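The pod is held, top at about (283,319), so a few mm along tool x from nominal. The eef reading also lags the command by about 2 mm. I'll check whether that's settling or a static error, and measure the pod in the hand and the pockets with the same tool yaw.

```bash
cat >> h.py <<'E'
def pats(f=None):
    im=snap('wrist',f);hsv=cv2.cvtColor(im,cv2.COLOR_RGB2HSV)
    m=((hsv[:,:,1]>90)).astype(np.uint8);n,l,s,ce=cv2.connectedComponentsWithStats(m)
    return im,[(ce[i],s[i]) for i in range(1,n) if 150<s[i,4]<3000]
E
python3 - <<'E'
from h import *
print(read_eef_pos())
tgt=np.array([.475,-.044,.30])+.03*np.array([.254,-.967,0])
move_ptp(tgt.tolist(),down(.257));
print(read_time_s(),np.array(read_eef_pos())-tgt)
pause(.3);e=np.array(read_eef_pos());print(e-tgt)
im,c=pats('w4')
for ce,s in c: print(ce.round(1),s.tolist(),onz('wrist',ce,.04).round(4),onz('wrist',ce,e[2]+.008).round(4)-e.round(4))
R=Ro.from_quat(read_tcp_rot()).as_matrix();print(np.arctan2(R[1,1],R[0,1]),R[:,2])
E
```

```text
[0.40382996 0.33504956 0.14848451]
9.9333 [ 0.00012087  0.00193807 -0.00030653]
[ 6.37530574e-05  7.10199057e-04 -1.29740322e-04]
[537.8 156.2] [512, 51, 48, 214, 2708] [0.7458 0.0114 0.04  ] [0.0638 0.0825 0.008 ]
[249.5  87.4] [241, 69, 18, 38, 617] [ 0.4318 -0.0031  0.04  ] [-0.03    0.0781  0.008 ]
[314.7  87. ] [306, 68, 18, 39, 642] [0.4935 0.0136 0.04  ] [-0.0116  0.0831  0.008 ]
[252.  185.5] [245, 169, 15, 33, 452] [ 0.4573 -0.0996  0.04  ] [-0.0224  0.0493  0.008 ]
[312.3 185.4] [305, 169, 15, 33, 456] [ 0.5191 -0.0832  0.04  ] [-0.004   0.0542  0.008 ]
[281.  265.5] [254, 244, 57, 48, 1622] [ 0.511  -0.1833  0.04  ] [-0.0064  0.0243  0.008 ]
[551.1 284.7] [537, 251, 23, 55, 719] [ 0.8399 -0.1278  0.04  ] [0.0919 0.0409 0.008 ]
[186.4 318.3] [178, 311, 18, 16, 219] [ 0.4178 -0.283   0.04  ] [-0.0342 -0.0055  0.008 ]
0.2579605003112717 [-1.91430147e-04 -3.77485470e-04 -9.99999910e-01]
```

View pics/w4.png

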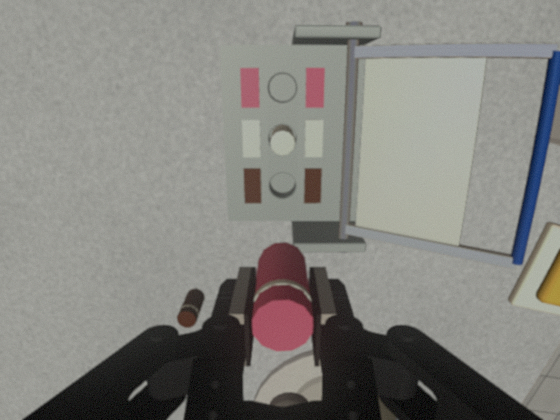

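```bash
python3 - <<'E'
from h import *
e=np.array(read_eef_pos());R=Ro.from_quat(read_tcp_rot()).as_matrix()
im=cv2.imread('pics/w4.png');hsv=cv2.cvtColor(im,cv2.COLOR_BGR2HSV)
print([hsv[r,283].tolist() for r in range(236,356,6)])
r=hsv[285:356,240:325];m=((r[:,:,1]>110)&(r[:,:,2]>im[240:270,270:295,2].mean()+12)).astype(np.uint8)
c=max(cv2.findContours(m,0,1)[0],key=cv2.contourArea);el=cv2.fitEllipse(c);print(el,cv2.boundingRect(c),cv2.contourArea(c))
ce=np.array(el[0])+[240,285];print(ce)
for h in (.006,.008,.010):
    p=onz('wrist',ce,e[2]+h);print(h,R.T@(p-e))
# expected disc for h=.008 centred in hand: width in px
a=np.linspace(0,6.28,60);P=e+np.array([.012*np.cos(a),.012*np.sin(a),0*a+.008]).T
q=proj('wrist',P);print(q.min(0),q.max(0),proj('wrist',e+[0,0,.008]))
E
```

```text
[[50, 10, 155], [2, 29, 114], [176, 104, 91], [175, 116, 92], [179, 112, 93], [175, 126, 89], [178, 114, 87], [1, 94, 92], [21, 35, 137], [179, 110, 95], [178, 123, 89], [175, 124, 167], [175, 128, 165], [174, 123, 164], [175, 128, 163], [174, 126, 164], [175, 120, 166], [175, 121, 162], [175, 120, 163], [177, 95, 161]]
((41.81206512451172, 39.028282165527344), (50.09598922729492, 61.02914047241211), 91.65109252929688) (12, 14, 61, 51) 2395.5
[281.81206512 324.02828217]
0.006 [-5.39520506e-05  3.81429648e-04 -6.00009081e-03]
0.008 [ 0.00140748  0.00038365 -0.00800055]
0.01 [ 0.00286892  0.00038587 -0.01000102]
[247.99567806 299.11499874] [313.53993746 353.45170494] [[280.75995365 327.23262357]]
```

```bash
cat >> h.py <<'E'
def settle(p,yaw,speed=.1):
    movel(list(p),down(yaw),speed=speed);pause(.25)
def insert(xy,yaw,zf=.062):
    """guarded lowering of held pod; small spiral on contact"""
    c,s=np.cos(yaw),np.sin(yaw);X=np.array([-s,c]);Y=np.array([c,s])
    for a,b in ((0,0),(1.2,0),(-1.2,0),(0,1.2),(0,-1.2),(2.2,0),(-2.2,0)):
        q=np.array(xy)+(a*X+b*Y)*1e-3
        settle([*q,.09],yaw,.1); f0=np.array(read_ft_force())
        settle([*q,.078],yaw,.05); f=np.array(read_ft_force())-f0
        print('try',a,b,f.round(1),np.array(read_eef_pos()).round(4))
        if abs(f[2])<4:
            settle([*q,zf],yaw,.05);print('in',(np.array(read_ft_force())-f0).round(1),np.array(read_eef_pos()).round(4));return True
    return False
E
python3 - <<'E'
from h import *
y=.258;pk=np.array([.46265,.00525])-.0007*np.array([-np.sin(y),np.cos(y)])-.0003*np.array([np.cos(y),np.sin(y)])
move_ptp([*pk,.13],down(y))
ok=insert(pk,y);print(ok,read_time_s(),read_finger_gap())
if ok:
    move_gripper(.045);movel([*pk,.15],speed=.2)
    b=np.array([.416,-.276]);move_ptp([*b,.2],down(y));pause(.3)
    e=np.array(read_eef_pos());snap('wrist','w5');hsv=cv2.cvtColor(cv2.imread('pics/w5.png'),cv2.COLOR_BGR2HSV)
    print(e,read_time_s(),[(d['at'],onz('wrist',d['at'],0)) for d in tip_of('wrist','pod_brown')])
E
```

```text
try 0 0 [-0.2  0.  -0.8] [0.4627 0.0044 0.0781]
in [-1.   0.2  8.2] [0.4628 0.0048 0.0622]
True 13.2167 0.022861841461083585
[ 0.41655791 -0.27487523  0.19972098] 15.6083 [([283.3, 180.4], array([ 0.41754238, -0.27348998,  0.        ]))]
```

View pics/w5.png

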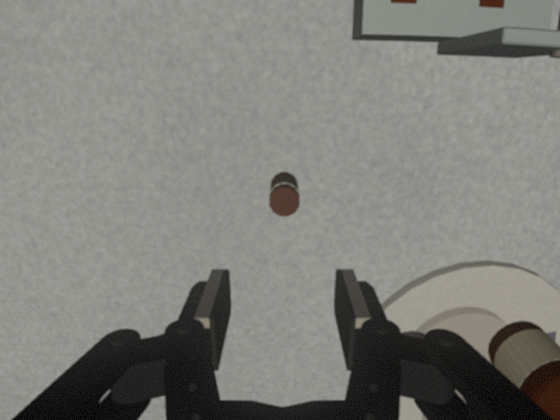

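Pink went in on the first try. The brown pod's top shows at (284.5,200). Next is the brown pod, the same way.

```bash
python3 - <<'E'
from h import *
y=.258;pod=onz('wrist',(284.5,200.3),.052);print(pod)
move_ptp([*pod[:2],.10],down(y));settle([*pod[:2],.045],y);print(read_eef_pos())
move_gripper(0,40);print(read_finger_gap())
movel([*pod[:2],.15],speed=.2)
pk=np.array([.4882,-.0914])-.0005*np.array([-np.sin(y),np.cos(y)])-.0003*np.array([np.cos(y),np.sin(y)])
move_ptp([*pk,.13],down(y))
ok=insert(pk,y,.063);print(ok,read_time_s(),read_finger_gap())
if ok:
    move_gripper(.045);movel([*pk,.15],speed=.2)
    tgt=np.array([.475,-.044,.30])+.06*np.array([.254,-.967,0])+.03*np.array([.967,.254,0])
    move_ptp(tgt.tolist(),down(y));pause(.4)
    im,c=pats('w6');print(read_time_s())
    for ce,s in c: print(ce.round(1),s.tolist(),onz('wrist',ce,.162).round(4))
    print([(d['at'],onz('wrist',d['at'],.162),d['confidence']) for d in tip_of('wrist','flap_bar')])
E
```

```text
[ 0.41879738 -0.27534942  0.052     ]
[ 0.4192458  -0.27558617  0.04556359]
0.02240149028201952
try 0 0 [1.  0.6 0.4] [ 0.4881 -0.092   0.0781]
in [-0.6  0.8  5.9] [ 0.4878 -0.092   0.0629]
True 21.0333 0.02278943854826864
23.0667
[285.   54.5] [277, 35, 17, 40, 680] [0.4951 0.0053 0.162 ]
[218.7  54.8] [210, 36, 18, 39, 633] [ 0.4531 -0.0057  0.162 ]
[250.   54.8] [238, 42, 25, 27, 523] [ 0.473  -0.0007  0.162 ]
[223.3 157.4] [215, 141, 17, 34, 502] [ 0.4705 -0.0716  0.162 ]
[285.  157.2] [278, 141, 15, 34, 502] [ 0.5125 -0.0605  0.162 ]
[252.3 164.1] [242, 153, 22, 23, 378] [ 0.4914 -0.0711  0.162 ]
[544.9 259.5] [522, 225, 38, 63, 1662] [ 0.7371 -0.0857  0.162 ]
[([505.4, 122.8], array([0.65645377, 0.00400098, 0.162     ]), 0.94)]
```

View pics/w6.png

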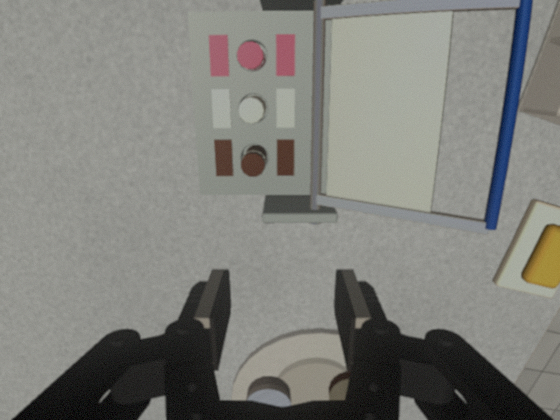

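All three pod tops are evenly spaced at (252,55), (251.5,109) and (252,163), so both pods are seated. The bar at (505,123) measures (0.6565,0.004), which matches the geometry. Now the flap.

```bash
python3 - <<'E'
from h import *
y=.258;X=np.array([np.cos(y),np.sin(y)]);H=np.array([.4754,-.0431])+.06*X
def bar(t):return [*(H-.15*np.cos(t)*X),.085+.15*np.sin(t)]
b=np.array(bar(2.6));print(b)
move_ptp([b[0],b[1],.25],down(y));pause(.2)
settle([b[0],b[1],.163],y,.08);print(np.array(read_eef_pos())-b,read_ft_force())
move_gripper(0,40);print('gap',read_finger_gap(),read_grasp_force(),read_ft_force())
if read_finger_gap()>.006:
    for t in np.linspace(2.6,1.571,10)[1:]:
        movel(bar(t),down(y),speed=.06)
        print(round(t,2),np.array(read_ft_force()).round(1),round(read_finger_gap(),4))
    pause(.8)
    e=np.array(read_eef_pos());print(e-np.array(bar(1.571)),read_time_s(),read_grasp_force())
snap('side','s2');print([(d['at'],onz('side',d['at'],.235)) for d in tip_of('side','flap_bar')])
a=cv2.imread('pics/side0.png');a=cv2.imread('pics/s2.png')[120:320,190:400];cv2.imwrite('pics/s2c.png',cv2.resize(a,None,fx=2.9,fy=2.9))
E
```

```text
[0.65769328 0.00500376 0.16232521]
[ 2.40617475e-04 -1.21795003e-05  1.12050983e-03] [ 1.05915105  0.49279424 -0.54697584]
gap 0.008695477396285406 38.98048639297485 [-0.92095668  0.65296694  2.20242687]
2.49 [ 1.1  0.2 -1.4] 0.0083
2.37 [ 2.2  0.  -0.4] 0.0088
2.26 [4.  1.1 3. ] 0.0087
2.14 [5.4 2.  5.4] 0.0081
2.03 [5.1 2.2 7.7] 0.0085
1.91 [5.2 2.2 7.2] 0.0084
1.8 [2.5 1.3 9.2] 0.0083
1.69 [1.8 2.  8.7] 0.0085
1.57 [-0.1  0.2  9. ] 0.0084
[-0.00036743 -0.0003955   0.00060797] 30.6583 42.442342042922974
[([288.4, 165.7], array([ 0.53411521, -0.02194253,  0.235     ]))]
```

View pics/s2c.png

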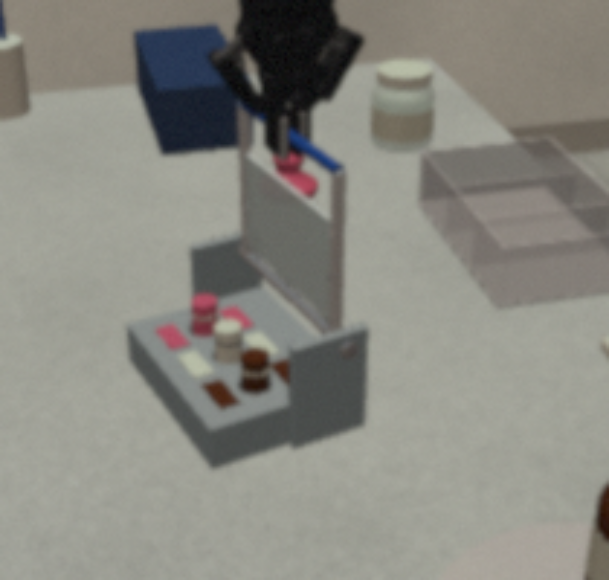

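The picture shows the flap upright with the bar held in the fingers, and all three pods seated and upright. I'll hold a little longer and hand it in.

```bash
python3 -c "
from h import *
pause(1.2);print(read_time_s(),read_finger_gap(),read_ft_force());print(sign_off())"
```

```text
31.9583 0.00837678052237555 [0.74241646 0.39949862 9.3749488 ]
the job is handed in; nothing more can be done
None
```

I handed the job in at about 32 s: the pink and brown pods are seated in the pockets of their own colours, and the fingers still hold the flap straight up by its blue bar. No verdict came back.

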